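# Slide two inspection covers into their openings in a wing skin

## Robot

A 6-joint arm with a two-finger parallel gripper is mounted at the origin on the work surface. World frame = base frame: x ahead of the robot, y to its left, z up, the work surface at z = 0. Lengths are in mm, angles in rad, forces in N, time in s.
With the tool pointing down it reaches from about 400 to 925 mm from the base axis. Payload 12.5 kg.
Tool frame: the origin (TCP) lies midway between the tips of the shut fingers; the grasp point (between the pads) lies 19 mm behind it; z points along the fingers, y is the direction in which the jaws open and shut (so a half turn about z gives the same grasp; the last joint's range is limited). The gripper opens to 95 mm and grips with 3 to 60 N. Pads are 20 mm wide; open, the fingers measure 119 mm over their backs; the gripper's body (75 mm by 180 mm) begins 59 mm behind the grasp point.
Start: joints at [1.238, 0.491, 1.559, -0, 1.092, -0.106], TCP at [140.519, 609.017, 214.661] pointing down, gripper open.
Joint ranges: [-3.1, 3.1], [-0.84, 2.19], [0.05, 2.79], [-1.13, 4.28], [0.06, 2.93], [-2.69, 2.69]. Speed limits (rad/s): [2.22, 2.22, 2.79, 3.14, 3.14, 3.14].

## Interface

Orientations are given as [roll, pitch, yaw] about the fixed x, y, z axes, in that order (R = Rz(yaw) Ry(pitch) Rx(roll)).
In Python, from cell import env gives the robot as it stands.
- The arm moves only by the tool arm_command, never from a script. Its argument "steps" is a list of rows, each an object of numbers: "dx", "dy", "dz": the shift along the tool's x, y, z as a fraction of full scale; "rx", "ry", "rz": the turn, a rotation vector about the tool's x, y, z as a fraction of full scale; "claw": the gripper command: -1 is fully open, 1 is shut, values between are in proportion. In form: [{"dx": .., "dy": .., "dz": .., "rx": .., "ry": .., "rz": .., "claw": ..}, ...]. A call has 1 to 10 rows; each row shifts and turns the pose as measured when the row begins, along the tool's axes as they then stand; what a row does not reach is not made up. Full scale, the value 1, is 0.8 m for a shift and 90 degrees for a turn. A row lasts 1/8 s, in which the tool goes at most 62.5 mm and 10.7 degrees, less where a joint would pass 70% of its speed; a pose out of reach is approached as far as the arm can. A call with a number of a shift or a turn outside -1 to 1 is refused whole. A call with a gripper value outside its range is refused whole. The fingers move at their own pace and stop on an object; the grip force is fixed at half the most. Time passes only in rows, so rows that do not move let the fingers close. It gives the time, the measured TCP pose, the force and the opening at its end, in the units of the state.
- env.state(): the state, without advancing time (a new reading comes with each control period).
- env.read_camera(name): name is "scene" or "top" or "wrist"; returns (picture, depth): 480x640x3 uint8, red, green, blue; 480x640 float32, mm along the optical axis (not along the pixel's ray), 0 where there is no reading.
- env.get_calibration(name): a dict with "vfov" (degrees; the focal length in pixels is half the picture's height over the tangent of half this angle, whatever the lens; pixels are square), "cx", "cy" (the principal point, pixels), "xyz" and "attitude" of the camera in the world. Camera axes: x right, y up, looking along -z (the intrinsics and any distortion apply to the point x, -y, -z); pixel columns grow to the right and rows downward; lengths in mm; the calibration is good to about 2 mm. A picture is of the moment at which its call begins: read the wrist's pose just before it. get_calibration takes no time and is no camera call; for the wrist camera it gives the pose at the moment of the call.
- env.job_done(): hands the job in, once; it reports no verdict.
The state is a dict: "t": time; "joints": joint angles; "qvel": joint speeds; "tau": joint torques, N m; "eef_pos": TCP position; "tcp_rot": TCP orientation; "ft_force": force on the tool from outside, world axes, zero at the start; "moment": the same for the moment, N m; "opening": opening from 0.0 (shut) to 1.0 (fully open).
Only numpy, scipy, OpenCV 4.12 (cv2) and the standard library are available. Lean on these libraries where they do the work, as an engineer would, in place of code of your own. Each camera call takes 0.05 s, during which the arm holds its last target.

## Task

Close the two inspection openings in the wing skin: with your fingertips, push each loose round cover along the skin until it drops into the opening of its own size, the big cover in the big opening and the small cover in the small one, both lying flush with the skin. Only slide the covers, never pick them up, and leave the other things on the wing and the bench where they are.

Things in the scene. Friction and masses are not known exactly. Their poses are not given: they have to be found in the camera images.
- wing_panel: Wing section fixed flat on the bench, 320 mm (x) by 540 mm (y) by 49 mm high; its top is the flat skin with blue film. Origin: centre of its underside, z up. Fixed spring pins 9 mm thick stand 30 mm above the skin near its edges: at x = +-148 mm, y = +-160 and +-240 mm; at y = +-261 mm, x = 0 and +-70 mm
- big_opening (a point): Centre of the big round opening, at skin level (49 mm above the bench), at x = 0, y = +170 mm on the wing section; axes as the wing section's. The opening is 105 mm across with an upright wall 5 mm deep down to a green ledge, which carries the cover's edge; inside the ledge is an 84 mm hole
- small_opening (a point): Centre of the small round opening, at skin level (49 mm above the bench), at x = 0, y = -170 mm on the wing section; axes as the wing section's. 81 mm across, wall 5 mm deep down to a green ledge; inside the ledge is a 60 mm hole
- big_cover: Big cover: flat bare-aluminium disc, 100 mm in diameter, 5 mm thick, about 0.1 kg, lying loose on the skin between the openings, dark screw hole in its middle. Origin: centre of its underside, z up. Home, its underside is 5 mm below skin level and its top flush, with 2.5 mm play all round
- small_cover: Small cover: the same, 76 mm in diameter, 5 mm thick, about 0.06 kg, lying loose on the skin between the two openings. Origin: centre of its underside, z up. 2.5 mm play all round in the small opening; in the big opening it would lie loose and wrong
- tape_roll: Loose roll of blue tape lying flat on the skin near a corner beside the small opening, 62 mm across, 19 mm high. Origin: centre of its underside. To be left where it is
- deburring_tool: Loose hand tool lying on the skin near a corner beside the big opening: orange handle 26 mm thick, thin steel shank, 130 mm long along its x. Origin: under its middle. To be left where it is
- fastener_can: Yellow tin full of spring pins standing on the bench to the left, 101 mm across, 102 mm high. Origin: centre of its underside. To be left where it is
- pin_pliers: Pliers with red grips lying on the bench to the left, 190 mm long along x, 14 mm high. Origin: under the middle. To be left where they are
- yellow_cup: Empty yellow plastic cup standing on the bench to the left, 72 mm across, 100 mm high. Origin: centre of its underside. To be left where it is
- air_drill: Air drill with a bare-metal barrel and grey handle lying on its side on the bench to the right: 210 mm along its x, handle to its -y 137 mm, 40 mm high. Origin: under its barrel. To be left where it is
- steel_rule: Steel rule lying flat on the bench to the right, 300 mm along its x, 25 mm wide, 3 mm thick. Origin: under its middle. To be left where it is
Things that resemble listed ones, but are neither listed nor needed, are in the scene too. What is shaped like the big_cover but brown is not meant.

How it is judged:
By the outcome, as a careful person would: the job done as asked, in the order asked, and still so for the second after the job is handed in, with the robot touching nothing.
It also fails if it takes over 54 s, if anything falls off the work surface, if the arm or the gripper's body presses on something with over 40 N, if the wrist force passes 120 N, or if a joint passes its speed limit or range.

## Working session

There is one attempt and no reset: what is moved stays moved. The work goes in short steps, Python scripts to look and compute and a tool call to move; the robot and the scene stay as the last step left them, time stands still between calls to the robot, and variables do not carry over. Pictures are saved under pics/ and viewed, and the job is handed in when it is done.

Besides the shell and the picture viewer there is one more tool, called after "Call:" as a command line: name --argument value ..., lists and objects as JSON in quotes. arm_command: Moves the arm, as the interface text tells. Its arguments: {"type":"object","properties":{"steps":{"type":"array","items":{"type":"object","properties":{"dx":{"type":"number"},"dy":{"type":"number"},"dz":{"type":"number"},"rx":{"type":"number"},"ry":{"type":"number"},"rz":{"type":"number"},"claw":{"type":"number"}}}}},"required":["steps"]}

```bash
mkdir -p pics; cat > h.py <<'E'
import numpy as np,cv2
from cell import env
E
python3 - <<'E'
from h import *
print(env.state())
for n in ["top","scene"]:
    p,d=env.read_camera(n); np.savez(f'{n}0.npz',p=p,d=d,c=0)
    print(n,env.get_calibration(n))
    cv2.imwrite(f'pics/{n}0.png',p[:,:,::-1])
E
```

```text
{'t': 0.0, 'joints': array([ 1.23839837e+00,  4.91537788e-01,  1.55947416e+00, -4.51130052e-05,
        1.09168575e+00, -1.05568281e-01]), 'qvel': array([-0.00029375, -0.00108367,  0.00043361,  0.00072574,  0.0006408 ,
        0.0003351 ]), 'tau': array([-9.53935751e-05, -6.12639070e+01, -2.58184719e+01,  6.92586112e-02,
        4.82360681e-02, -1.03970715e-04]), 'eef_pos': array([140.44182785, 608.75582863, 214.06676519]), 'tcp_rot': array([-3.14048955e+00, -7.66531968e-05,  2.91478375e+00]), 'ft_force': array([0.27048313, 0.19943156, 0.06101359]), 'moment': array([ 0.0373716 , -0.02297905,  0.0085401 ]), 'opening': 1.0063241457242977}
top {'vfov': 50.92125943626235, 'cx': 306.43226477044755, 'cy': 236.27650139617666, 'xyz': array([ 326.5065112 ,   39.01182102, 1466.42307239]), 'attitude': array([ 1.28741618e-01,  7.72768077e-04, -1.54844954e+00])}
scene {'vfov': 50.65535394681057, 'cx': 320.1630983424005, 'cy': 228.8415966177644, 'xyz': array([1164.18239792,  841.34968003,  971.85295108]), 'attitude': array([ 0.84978058, -0.00976258,  2.45572761])}
```

View pics/top0.png

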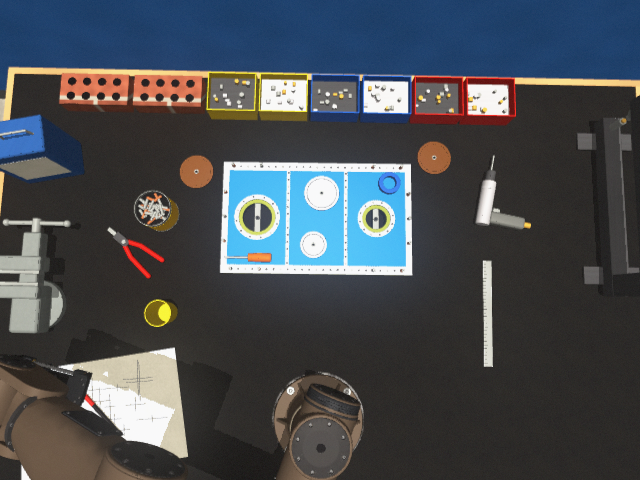

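View pics/scene0.png

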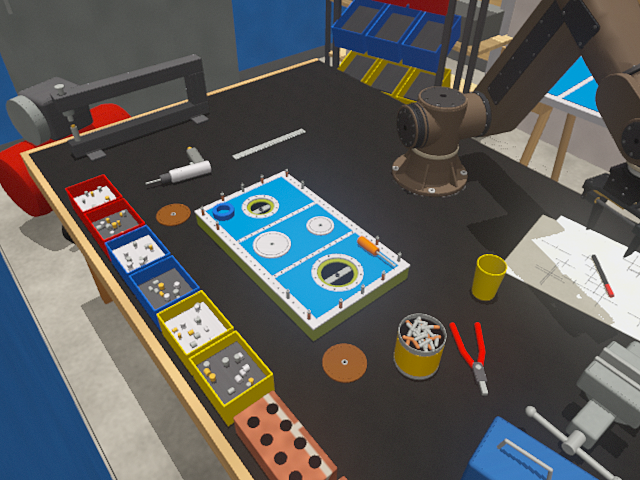

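The top view shows the white big cover at about (321,193) and the small cover at (313,244). The big opening is at (257,217) and the small one at (376,218). Possible confusions are the brown discs at (196,172) and (434,157), which are on the bench, are the wrong colour and aren't wanted. The tape is at (389,183) and the tool at (250,257). Next I'll measure these and check with a close crop.

```bash
cat > h.py <<'E'
import numpy as np,cv2
from cell import env
from scipy.spatial.transform import Rotation as Ro
def cal(n):
    c=env.get_calibration(n); c=dict(c); c['f']=240/np.tan(np.radians(c['vfov'])/2); c['R']=Ro.from_euler('xyz',c['attitude']).as_matrix(); return c
def ray(c,uv,z):
    uv=np.atleast_2d(uv).astype(float)
    r=np.c_[(uv[:,0]-c['cx'])/c['f'],-(uv[:,1]-c['cy'])/c['f'],-np.ones(len(uv))]@c['R'].T
    return c['xyz']+r*((z-c['xyz'][2])/r[:,2])[:,None]
def proj(c,P):
    q=(np.atleast_2d(P)-c['xyz'])@c['R']
    return np.c_[c['cx']+c['f']*q[:,0]/-q[:,2],c['cy']-c['f']*q[:,1]/-q[:,2]]
def fitcirc(P):
    A=np.c_[2*P[:,:2],np.ones(len(P))]; s=np.linalg.lstsq(A,(P[:,:2]**2).sum(1),rcond=None)[0]
    return s[:2],np.sqrt(s[2]+s[0]**2+s[1]**2)
def discs(n,p,c):
    """non-blue blobs inside the blue skin"""
    hsv=cv2.cvtColor(p,cv2.COLOR_RGB2HSV)
    blue=cv2.inRange(hsv,(92,120,90),(112,255,255))
    return hsv,blue
E
python3 - <<'E'
from h import *
for n in ["top","scene"]:
    p=np.load(f'{n}0.npz')['p'];d=np.load(f'{n}0.npz')['d'];c=cal(n)
    print(n,[k for k in c])
    hsv=cv2.cvtColor(p,cv2.COLOR_RGB2HSV)
    white=cv2.inRange(hsv,(0,0,150),(180,60,255))
    yel=cv2.inRange(hsv,(22,70,60),(50,255,255))
    for nm,m,z in (("white",white,54),("yel",yel,49)):
        cs,_=cv2.findContours(m,cv2.RETR_EXTERNAL,cv2.CHAIN_APPROX_NONE)
        for k in cs:
            if len(k)<30: continue
            k=k[:,0]; P=ray(c,k,z); o,r=fitcirc(P)
            res=np.abs(np.hypot(*(P[:,:2]-o).T)-r).max()
            if res<6 and r<80: 
                u=k.mean(0); dd=d[int(u[1]),int(u[0])+10]
                print(nm,u,o.round(1),'r',r.round(1),'res',res.round(1))
    # panel outline
    blue=cv2.inRange(hsv,(92,120,90),(112,255,255))
    print('panel corners')
E
python3 - <<'E'
from h import *
p=np.load('top0.npz')['p']
cv2.imwrite('pics/crop0.png',cv2.resize(p[150:285,205:425,::-1],None,fx=3.6,fy=3.6,interpolation=cv2.INTER_CUBIC))
E
```

```text
top ['vfov', 'cx', 'cy', 'xyz', 'attitude', 'f', 'R']
yel [375.78666667 218.2       ] [ 566.5 -152.2] r 38.1 res 1.8
yel [256.71717172 216.72727273] [563.2 187.2] r 50.1 res 1.5
panel corners
scene ['vfov', 'cx', 'cy', 'xyz', 'attitude', 'f', 'R']
white [260.12643678 205.98850575] [ 567.  -148.4] r 51.8 res 4.3
yel [337.17525773 272.32989691] [563.  188.1] r 48.8 res 2.6
panel corners
```

View pics/crop0.png

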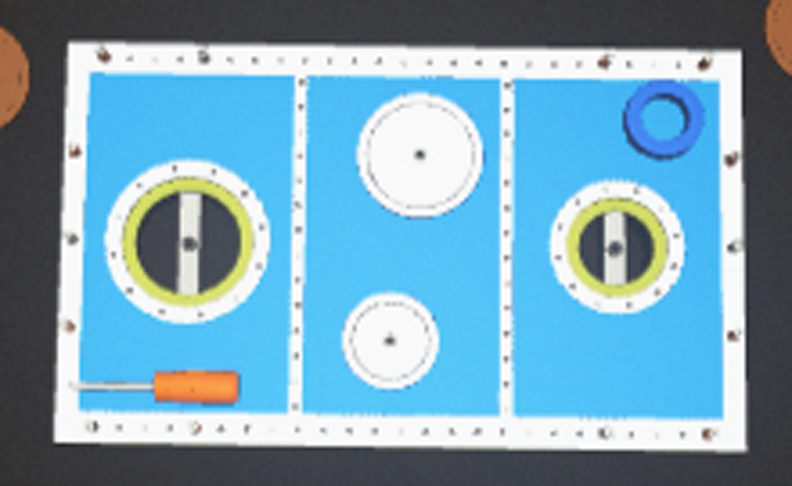

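```bash
python3 - <<'E'
from h import *
for n in ["top","scene"]:
    p=np.load(f'{n}0.npz')['p'];c=cal(n)
    hsv=cv2.cvtColor(p,cv2.COLOR_RGB2HSV)
    w=255-cv2.inRange(hsv,(90,90,60),(115,255,255))
    cs,_=cv2.findContours(w,cv2.RETR_LIST,cv2.CHAIN_APPROX_NONE)
    for k in cs:
        if len(k)<50: continue
        k=k[:,0]; P=ray(c,k,54); o,r=fitcirc(P)
        e=np.abs(np.hypot(*(P[:,:2]-o).T)-r).max()
        if r<90 and e<8: print(n,k.mean(0).round(1),o.round(1),'r',r.round(1),e.round(1))
    b=cv2.inRange(hsv,(0,0,0),(180,60,110))
    y=cv2.inRange(hsv,(22,70,60),(50,255,255))
    cs,_=cv2.findContours(y,cv2.RETR_EXTERNAL,cv2.CHAIN_APPROX_NONE)
    for k in cs:
        k=k[:,0]
        if len(k)<50: continue
        P=ray(c,k,44); o,r=fitcirc(P); print('yel44',n,o.round(1),r.round(1),k.mean(0))
E
```

```text
top [313.1 244.2] [487.4  25.3] r 37.0 1.5
top [375.8 218.1] [ 566.  -151.9] r 52.1 1.8
top [256.7 216.7] [562.7 187. ] r 64.1 1.8
top [321.2 192.7] [636.1   4.9] r 48.9 1.7
yel44 top [287.2 449.3] 41.8 [159.49425287 312.40229885]
yel44 top [ 567.4 -152.9] 38.3 [375.78666667 218.2       ]
yel44 top [564.  187.7] 50.3 [256.71717172 216.72727273]
yel44 top [ 981.7 -688.7] 57.4 [557.29323308  81.10526316]
yel44 top [932.4 198.2] 124.9 [258.17647059  96.09803922]
yel44 top [1031.8  573.2] 72.9 [132.23076923  71.62237762]
yel44 top [919.4 920. ] 51.8 [ 9.         92.20175439]
scene [337.2 272.1] [565.  190.1] r 64.0 2.0
scene [271.5 244.2] [634.5   5. ] r 50.2 2.2
scene [319.7 225.2] [486.3  25.7] r 38.1 2.2
scene [260. 206.] [ 567.3 -147.9] r 52.2 2.8
yel44 scene [587.7 482.2] 44.7 [416.87234043 358.17021277]
yel44 scene [923.3 191.4] 136.2 [215.02875399 356.0543131 ]
yel44 scene [559.7 184.6] 49.1 [337.17525773 272.32989691]
yel44 scene [270.9 433.1] 65.0 [487.76470588 276.1092437 ]
yel44 scene [540.8  56.2] 254.4 [301.84650113 287.79232506]
yel44 scene [ 562.9 -155.2] 33.5 [260.33333333 206.65714286]
yel44 scene [-525.3 -416.9] 73.3 [447.07272727  77.01818182]
yel44 scene [-337.  -576.2] 179.4 [387.20621469  73.19491525]
```

Sizes match: the cover radii are about 49–50 and 37–38 mm, and the opening centres are about 340 mm apart. The chosen covers are the white discs on the skin. I'll push the big cover first, with half-open fingertips cradling it along tool +x at a yaw of about 112°.

Call:
arm_command --steps '[{"rz":0.103,"claw":-0.26},{"rz":0.103,"claw":-0.26},{"rz":0.103,"claw":-0.26},{"rz":0.103,"claw":-0.26},{"rz":0.103,"claw":-0.26},{"rz":0.103,"claw":-0.26},{"claw":-0.26}]'

```text
$.steps[0]: bad value
```

```bash
cat >> h.py <<'E'
def to(x,y,z,yawdeg=None):
    s=env.state(); R=Ro.from_euler('xyz',s['tcp_rot']).as_matrix()
    d=R.T@(np.array([x,y,z])-s['eef_pos'])
    print('t',s['t'],'pos',s['eef_pos'].round(1),'yaw',np.degrees(s['tcp_rot']).round(2),'open',round(s['opening']*95,1),'F',s['ft_force'].round(1))
    print('tool mm',d.round(1),'frac',(d/800).round(4), 'rz frac', None if yawdeg is None else round(-(yawdeg-np.degrees(s['tcp_rot'][2]))/90,4))
E
python3 - <<'E'
from h import *
to(659.4,-55.5,130,111.6)
E
```

```text
t 0.1 pos [140.4 608.8 214.1] yaw [-1.7995e+02 -1.0000e-02  1.6701e+02] open 94.9 F [0.1 0.4 0.4]
tool mm [-655.1 -530.6   84.5] frac [-0.8188 -0.6632  0.1057] rz frac 0.6156
```

Rows need every field filled in.

Call:
arm_command --steps '[{"dx":0,"dy":0,"dz":0,"rx":0,"ry":0,"rz":0.103,"claw":-0.26},{"dx":0,"dy":0,"dz":0,"rx":0,"ry":0,"rz":0.103,"claw":-0.26},{"dx":0,"dy":0,"dz":0,"rx":0,"ry":0,"rz":0.103,"claw":-0.26},{"dx":0,"dy":0,"dz":0,"rx":0,"ry":0,"rz":0.103,"claw":-0.26},{"dx":0,"dy":0,"dz":0,"rx":0,"ry":0,"rz":0.103,"claw":-0.26},{"dx":0,"dy":0,"dz":0,"rx":0,"ry":0,"rz":0.103,"claw":-0.26},{"dx":0,"dy":0,"dz":0,"rx":0,"ry":0,"rz":0,"claw":-0.26}]'

```text
t: 0.98
eef_pos: [140.1, 607.7, 211.5]
tcp_rot: [-3.138, 0.005, 1.915]
ft_force: [-0.2, 0.2, 0.6]
opening: 0.631
```

```bash
python3 - <<'E'
from h import *
to(659.4,-55.5,130,111.6)
E
```

```text
t 0.975 pos [140.1 607.7 211.5] yaw [-179.78    0.28  109.7 ] open 59.9 F [-0.2  0.2  0.6]
tool mm [-799.   265.8   84.4] frac [-0.9988  0.3322  0.1055] rz frac -0.0212
```

Call:
arm_command --steps '[{"dx":-0.07,"dy":0.0235,"dz":0,"rx":0,"ry":0,"rz":-0.02,"claw":-0.26},{"dx":-0.07,"dy":0.0235,"dz":0,"rx":0,"ry":0,"rz":0,"claw":-0.26},{"dx":-0.07,"dy":0.0235,"dz":0,"rx":0,"ry":0,"rz":0,"claw":-0.26},{"dx":-0.07,"dy":0.0235,"dz":0,"rx":0,"ry":0,"rz":0,"claw":-0.26},{"dx":-0.07,"dy":0.0235,"dz":0,"rx":0,"ry":0,"rz":0,"claw":-0.26},{"dx":-0.07,"dy":0.0235,"dz":0,"rx":0,"ry":0,"rz":0,"claw":-0.26},{"dx":-0.07,"dy":0.0235,"dz":0,"rx":0,"ry":0,"rz":0,"claw":-0.26},{"dx":-0.07,"dy":0.0235,"dz":0,"rx":0,"ry":0,"rz":0,"claw":-0.26},{"dx":-0.07,"dy":0.0235,"dz":0,"rx":0,"ry":0,"rz":0,"claw":-0.26},{"dx":-0.07,"dy":0.0235,"dz":0,"rx":0,"ry":0,"rz":0,"claw":-0.26}]'

```text
t: 2.22
eef_pos: [537.9, 151.6, 212.7]
tcp_rot: [-3.138, 0.005, 1.999]
ft_force: [-0.2, 1.5, -0.1]
opening: 0.632
```

```bash
python3 - <<'E'
from h import *
to(659.4,-55.5,130,111.6)
E
```

```text
t 2.225 pos [537.9 151.6 212.7] yaw [-179.8     0.26  114.51] open 60.0 F [-0.2  1.5 -0.1]
tool mm [-238.4   24.9   83.7] frac [-0.298   0.0311  0.1046] rz frac 0.0323
```

Call:
arm_command --steps '[{"dx":-0.06,"dy":0.008,"dz":0,"rx":0,"ry":0,"rz":0.03,"claw":-0.26},{"dx":-0.06,"dy":0.006,"dz":0,"rx":0,"ry":0,"rz":0,"claw":-0.26},{"dx":-0.06,"dy":0.006,"dz":0,"rx":0,"ry":0,"rz":0,"claw":-0.26},{"dx":-0.05,"dy":0.006,"dz":0,"rx":0,"ry":0,"rz":0,"claw":-0.26},{"dx":-0.03,"dy":0.003,"dz":0,"rx":0,"ry":0,"rz":0,"claw":-0.26},{"dx":0,"dy":0,"dz":0,"rx":0,"ry":0,"rz":0,"claw":-0.26}]'

```text
t: 2.98
eef_pos: [644.0, -40.9, 211.9]
tcp_rot: [-3.137, 0.004, 1.969]
ft_force: [-0.0, 0.8, -0.6]
opening: 0.633
```

```bash
python3 - <<'E'
from h import *
to(659.4,-55.5,80,111.6)
c=cal('wrist'); p,d=env.read_camera('wrist'); cv2.imwrite('pics/w1.png',p[:,:,::-1])
print(c['xyz'],proj(c,[[635.3,5,54],[562.6,187,49],[659.4,-55.5,50]]))
E
```

```text
t 2.975 pos [644.  -40.9 211.9] yaw [-179.73    0.21  112.8 ] open 60.2 F [-0.   0.8 -0.6]
tool mm [-18.9   9.1 131.9] frac [-0.0236  0.0114  0.1649] rz frac 0.0133
[612.83671691  37.44602946 381.4878019 ] [[329.00007677 177.2648732 ]
 [335.99329964 -87.6694756 ]
 [326.98829522 245.05939512]]
```

View pics/w1.png

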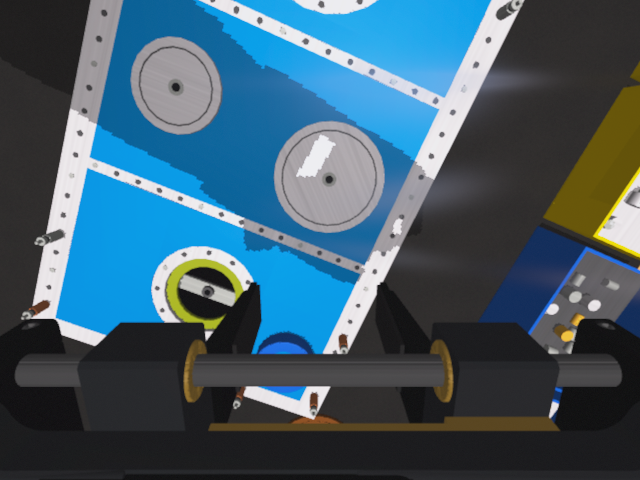

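The wrist view shows the bare-aluminium big cover with its hole at (329,179), against a predicted (329,177), so the measurement holds. The small cover is at (176,87) and the tape at about (286,350). The tape is clear of the fingers' landing spot.

Call:
arm_command --steps '[{"dx":-0.0236,"dy":0.0114,"dz":0.03,"rx":0,"ry":0,"rz":0.013,"claw":-0.26},{"dx":0,"dy":0,"dz":0.05,"rx":0,"ry":0,"rz":0,"claw":-0.26},{"dx":0,"dy":0,"dz":0.05,"rx":0,"ry":0,"rz":0,"claw":-0.26},{"dx":0,"dy":0,"dz":0.025,"rx":0,"ry":0,"rz":0,"claw":-0.26},{"dx":0,"dy":0,"dz":0,"rx":0,"ry":0,"rz":0,"claw":-0.26}]'

```text
t: 3.65
eef_pos: [657.5, -47.0, 86.4]
tcp_rot: [-3.138, 0.003, 1.96]
ft_force: [0.2, -0.1, 0.8]
opening: 0.628
```

```bash
python3 - <<'E'
from h import *
to(659.4,-55.5,51,111.6)
E
```

```text
t 3.65 pos [657.5 -47.   86.4] yaw [-1.7979e+02  1.7000e-01  1.1229e+02] open 59.7 F [ 0.2 -0.1  0.8]
tool mm [-8.5 -1.4 35.4] frac [-0.0106 -0.0017  0.0443] rz frac 0.0077
```

Call:
arm_command --steps '[{"dx":-0.012,"dy":-0.0017,"dz":0.02,"rx":0,"ry":0,"rz":0.008,"claw":-0.26},{"dx":0,"dy":0,"dz":0.017,"rx":0,"ry":0,"rz":0,"claw":-0.26},{"dx":0,"dy":0,"dz":0,"rx":0,"ry":0,"rz":0,"claw":-0.26}]'

```text
t: 4.03
eef_pos: [660.6, -56.0, 57.1]
tcp_rot: [-3.14, 0.004, 1.948]
ft_force: [-0.7, 0.2, -0.2]
opening: 0.632
```

```bash
python3 - <<'E'
from h import *
to(659.4,-55.5,51,111.6)
to(562.6+.368*50,187-.93*50,51,111.6)
E
```

```text
t 4.025 pos [660.6 -56.   57.1] yaw [-179.92    0.25  111.63] open 60.1 F [-0.7  0.2 -0.2]
tool mm [ 0.9 -0.9  6.1] frac [ 0.0012 -0.0011  0.0076] rz frac 0.0003
t 4.025 pos [660.6 -56.   57.1] yaw [-179.92    0.25  111.63] open 60.1 F [-0.7  0.2 -0.2]
tool mm [212.   -1.5   5.2] frac [ 0.2651 -0.0019  0.0065] rz frac 0.0003
```

Call:
arm_command --steps '[{"dx":0,"dy":-0.001,"dz":0.0065,"rx":0,"ry":0,"rz":0,"claw":-0.26},{"dx":0,"dy":0,"dz":0,"rx":0,"ry":0,"rz":0,"claw":-0.26}]'

```text
t: 4.28
eef_pos: [660.0, -56.4, 52.2]
tcp_rot: [-3.141, 0.005, 1.948]
ft_force: [-0.6, -0.7, 0.3]
opening: 0.63
```

Call:
arm_command --steps '[{"dx":0.01,"dy":0,"dz":0.0012,"rx":0,"ry":0,"rz":0,"claw":-0.26},{"dx":0.01,"dy":0,"dz":0,"rx":0,"ry":0,"rz":0,"claw":-0.26},{"dx":0.01,"dy":0,"dz":0,"rx":0,"ry":0,"rz":0,"claw":-0.26},{"dx":0.01,"dy":0,"dz":0,"rx":0,"ry":0,"rz":0,"claw":-0.26}]'

```text
t: 4.78
eef_pos: [647.8, -24.8, 51.7]
tcp_rot: [3.141, 0.006, 1.948]
ft_force: [-0.1, -0.1, -0.5]
opening: 0.628
```

```bash
python3 - <<'E'
from h import *
to(562.6+.368*50,187-.93*50,51,111.6)
E
```

```text
t 4.775 pos [647.8 -24.8  51.7] yaw [179.98   0.32 111.62] open 59.7 F [-0.1 -0.1 -0.5]
tool mm [178.3  -1.1  -0.2] frac [ 0.2229 -0.0014 -0.0003] rz frac 0.0002
```

Call:
arm_command --steps '[{"dx":0.01,"dy":0,"dz":0,"rx":0,"ry":0.003,"rz":0,"claw":-0.26},{"dx":0.01,"dy":0,"dz":0,"rx":0,"ry":0,"rz":0,"claw":-0.26},{"dx":0.01,"dy":0,"dz":0,"rx":0,"ry":0,"rz":0,"claw":-0.26},{"dx":0.01,"dy":0,"dz":0,"rx":0,"ry":0,"rz":0,"claw":-0.26},{"dx":0.01,"dy":0,"dz":0,"rx":0,"ry":0,"rz":0,"claw":-0.26},{"dx":0.01,"dy":0,"dz":0,"rx":0,"ry":0,"rz":0,"claw":-0.26},{"dx":0.01,"dy":0,"dz":0,"rx":0,"ry":0,"rz":0,"claw":-0.26}]'

```text
t: 5.65
eef_pos: [625.6, 31.2, 51.7]
tcp_rot: [3.141, 0.001, 1.948]
ft_force: [-0.2, -0.4, -0.4]
opening: 0.627
```

```bash
python3 - <<'E'
from h import *
to(562.6+.368*50,187-.93*50,51,111.6)
c=cal('wrist'); p,d=env.read_camera('wrist'); cv2.imwrite('pics/w2.png',p[:,:,::-1])
E
```

```text
t 5.65 pos [625.6  31.2  51.7] yaw [1.7997e+02 3.0000e-02 1.1164e+02] open 59.5 F [-0.2 -0.4 -0.4]
tool mm [118.1  -1.1   0.7] frac [ 0.1476 -0.0014  0.0008] rz frac 0.0004
```

View pics/w2.png

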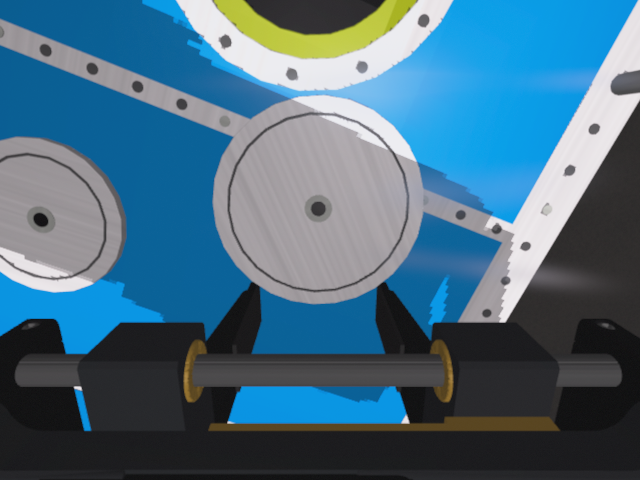

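The big cover sits centred between the fingertips, its hole at (318,209). The big opening lies straight ahead, its ring centred near column 315.

Call:
arm_command --steps '[{"dx":0.01,"dy":-0.0007,"dz":0.0005,"rx":0,"ry":0,"rz":0,"claw":-0.26},{"dx":0.01,"dy":-0.0007,"dz":0,"rx":0,"ry":0,"rz":0,"claw":-0.26},{"dx":0.01,"dy":0,"dz":0,"rx":0,"ry":0,"rz":0,"claw":-0.26},{"dx":0.01,"dy":0,"dz":0,"rx":0,"ry":0,"rz":0,"claw":-0.26},{"dx":0.01,"dy":0,"dz":0,"rx":0,"ry":0,"rz":0,"claw":-0.26},{"dx":0.01,"dy":0,"dz":0,"rx":0,"ry":0,"rz":0,"claw":-0.26},{"dx":0.008,"dy":0,"dz":0,"rx":0,"ry":0,"rz":0,"claw":-0.26},{"dx":0.008,"dy":0,"dz":0,"rx":0,"ry":0,"rz":0,"claw":-0.26},{"dx":0.008,"dy":0,"dz":0,"rx":0,"ry":0,"rz":0,"claw":-0.26}]'

```text
t: 6.82
eef_pos: [597.9, 98.0, 51.5]
tcp_rot: [3.141, 0.001, 1.949]
ft_force: [0.5, -0.3, 1.6]
opening: 0.628
```

```bash
python3 - <<'E'
from h import *
to(562.6+.368*50,187-.93*50,51,111.6)
c=cal('wrist'); p,d=env.read_camera('wrist'); cv2.imwrite('pics/w3.png',p[:,:,::-1])
E
```

```text
t 6.825 pos [597.9  98.   51.5] yaw [1.7995e+02 5.0000e-02 1.1166e+02] open 59.7 F [ 0.5 -0.3  1.6]
tool mm [45.7 -0.   0.5] frac [ 0.0572 -0.0001  0.0006] rz frac 0.0007
```

View pics/w3.png

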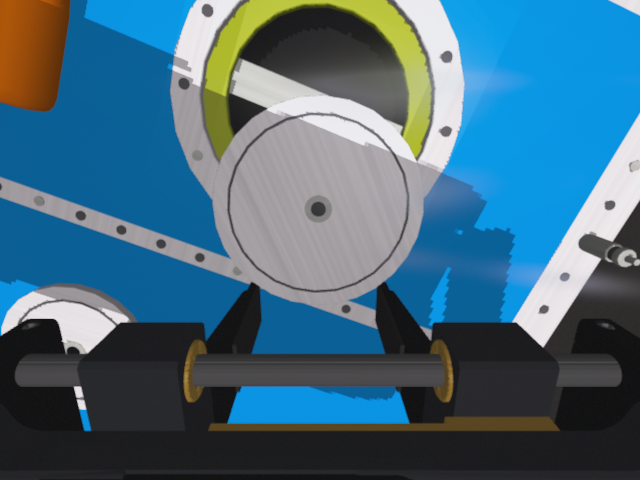

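The cover overlaps the opening and is well aligned: ring centre column about 318, cover hole at 318. I'll push on slowly.

Call:
arm_command --steps '[{"dx":0.006,"dy":0,"dz":0,"rx":0,"ry":0,"rz":0,"claw":-0.26},{"dx":0.006,"dy":0,"dz":0,"rx":0,"ry":0,"rz":0,"claw":-0.26},{"dx":0.006,"dy":0,"dz":0,"rx":0,"ry":0,"rz":0,"claw":-0.26},{"dx":0.006,"dy":0,"dz":0,"rx":0,"ry":0,"rz":0,"claw":-0.26},{"dx":0.006,"dy":0,"dz":0,"rx":0,"ry":0,"rz":0,"claw":-0.26},{"dx":0.006,"dy":0,"dz":0,"rx":0,"ry":0,"rz":0,"claw":-0.26},{"dx":0.006,"dy":0,"dz":0,"rx":0,"ry":0,"rz":0,"claw":-0.26},{"dx":0.006,"dy":0,"dz":0,"rx":0,"ry":0,"rz":0,"claw":-0.26},{"dx":0.005,"dy":0,"dz":0,"rx":0,"ry":0,"rz":0,"claw":-0.26}]'

```text
t: 8.0
eef_pos: [580.9, 140.6, 51.5]
tcp_rot: [3.141, 0.0, 1.949]
ft_force: [-0.1, -0.2, -0.6]
opening: 0.63
```

```bash
python3 - <<'E'
from h import *
to(562.6+.368*50,187-.93*50,51,111.6)
c=cal('wrist'); p,d=env.read_camera('wrist'); cv2.imwrite('pics/w4.png',p[:,:,::-1])
E
```

```text
t 8.0 pos [580.9 140.6  51.5] yaw [1.7996e+02 3.0000e-02 1.1165e+02] open 59.8 F [-0.1 -0.2 -0.6]
tool mm [-0.1  0.1  0.5] frac [-0.0002  0.0001  0.0006] rz frac 0.0006
```

View pics/w4.png

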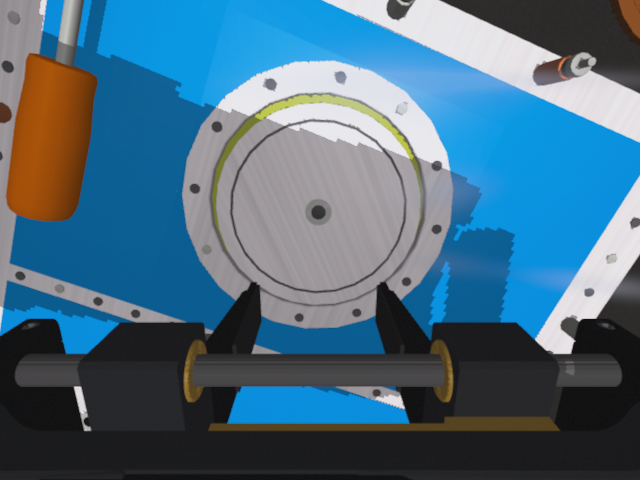

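The cover seems to have dropped in, with a green sliver left on the far side at about (320,98). I'll check flushness from depth after lifting.

Call:
arm_command --steps '[{"dx":-0.005,"dy":0,"dz":-0.02,"rx":0,"ry":0,"rz":0,"claw":-0.26},{"dx":-0.01,"dy":0,"dz":-0.06,"rx":0,"ry":0,"rz":0,"claw":-0.26},{"dx":0,"dy":0,"dz":0,"rx":0,"ry":0,"rz":0,"claw":-0.05}]'

```text
t: 8.43
eef_pos: [585.6, 129.3, 119.1]
tcp_rot: [3.141, 0.0, 1.949]
ft_force: [-0.7, -0.4, -0.7]
opening: 0.569
```

```bash
cat >> h.py <<'E'
def zmap(n='wrist'):
    c=cal(n); p,d=env.read_camera(n)
    v,u=np.mgrid[:480,:640]
    P=np.stack([(u-c['cx'])/c['f']*d,-(v-c['cy'])/c['f']*d,-d],-1)@c['R'].T+c['xyz']
    return c,p,d,P
E
python3 - <<'E'
from h import *
s=env.state()
c,p,d,P=zmap(); cv2.imwrite('pics/w5.png',p[:,:,::-1])
o=proj(c,[[562.6,187,49]])[0]; print(o, s['eef_pos'])
r=np.hypot(P[...,0]-562.6,P[...,1]-187); ok=d>0
a=np.arctan2(P[...,1]-187,P[...,0]-562.6)
for lo,hi in((10,25),(35,45),(54,64),(66,80)):
    for k in range(-4,4):
        m=ok&(r>lo)&(r<hi)&(a>k*np.pi/4)&(a<(k+1)*np.pi/4)
        if m.sum()>20: print(lo,k,np.median(P[m][:,2]).round(1),end='; ')
    print()
E
```

```text
[316.91415168 168.17217683] [585.55931696 129.26070246 119.06771708]
10 -4 49.0; 10 -3 49.0; 10 -2 49.0; 10 -1 49.0; 10 0 49.0; 10 1 48.9; 10 2 48.9; 10 3 49.0; 
35 -4 49.1; 35 -3 216.9; 35 -2 233.1; 35 -1 215.9; 35 0 48.9; 35 1 49.0; 35 2 49.0; 35 3 49.0; 
54 -4 49.0; 54 -3 220.3; 54 -2 49.0; 54 -1 220.5; 54 0 49.0; 54 1 48.9; 54 2 48.9; 54 3 49.0; 
66 -4 49.6; 66 -3 213.0; 66 -2 49.6; 66 -1 213.7; 66 0 49.2; 66 1 49.1; 66 2 49.1; 66 3 49.2;
```

View pics/w5.png

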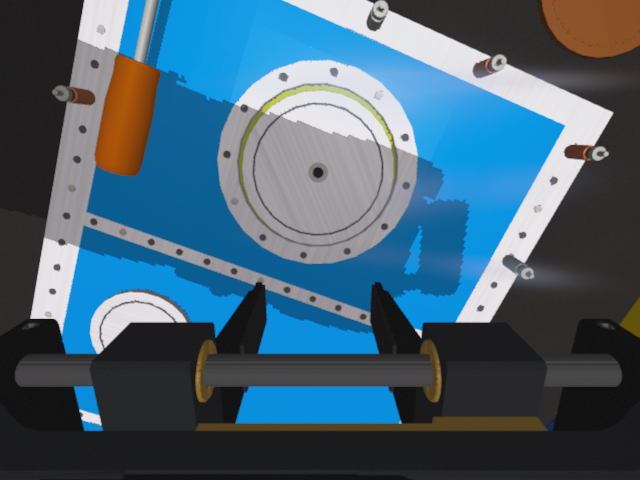

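The cover is flush: depth gives 48.9–49.0 mm across it, the same as the skin around it. Now the small cover.

```bash
python3 - <<'E'
from h import *
to(464.6,75.8,119,113.9)
E
```

```text
t 8.475 pos [584.5 129.3 117.1] yaw [-1.7987e+02 -3.0000e-02  1.1169e+02] open 52.1 F [ 0.3  0.3 -0.8]
tool mm [  -5.4 -131.2   -1.6] frac [-0.0068 -0.1639 -0.002 ] rz frac -0.0246
```

Call:
arm_command --steps '[{"dx":-0.0035,"dy":-0.03,"dz":0,"rx":0,"ry":0,"rz":-0.0246,"claw":-0.05},{"dx":0,"dy":-0.045,"dz":0,"rx":0,"ry":0,"rz":0,"claw":-0.05},{"dx":0,"dy":-0.045,"dz":0,"rx":0,"ry":0,"rz":0,"claw":-0.05},{"dx":0,"dy":-0.035,"dz":0,"rx":0,"ry":0,"rz":0,"claw":-0.05},{"dx":0,"dy":0,"dz":0,"rx":0,"ry":0,"rz":0,"claw":-0.05}]'

```text
t: 9.1
eef_pos: [466.6, 75.5, 115.4]
tcp_rot: [-3.135, -0.002, 1.989]
ft_force: [0.2, -0.5, -0.1]
opening: 0.526
```

```bash
python3 - <<'E'
from h import *
to(464.6,75.8,51.5,113.9)
E
```

```text
t 9.1 pos [466.6  75.5 115.4] yaw [-1.7963e+02 -1.4000e-01  1.1395e+02] open 50.0 F [ 0.2 -0.5 -0.1]
tool mm [ 0.9 -1.3 63.9] frac [ 0.0012 -0.0016  0.0799] rz frac 0.0006
```

Call:
arm_command --steps '[{"dx":0.001,"dy":-0.0016,"dz":0.03,"rx":-0.004,"ry":-0.0015,"rz":0,"claw":-0.05},{"dx":0,"dy":0,"dz":0.03,"rx":0,"ry":0,"rz":0,"claw":-0.05},{"dx":0,"dy":0,"dz":0.011,"rx":0,"ry":0,"rz":0,"claw":-0.05},{"dx":0,"dy":0,"dz":0,"rx":0,"ry":0,"rz":0,"claw":-0.05}]'

```text
t: 9.6
eef_pos: [467.9, 76.3, 57.0]
tcp_rot: [3.14, 0.001, 1.988]
ft_force: [-0.5, 0.6, 0.3]
opening: 0.524
```

```bash
python3 - <<'E'
from h import *
to(464.6,75.8,51.5,113.9)
E
```

```text
t 9.6 pos [467.9  76.3  57. ] yaw [1.7990e+02 3.0000e-02 1.1393e+02] open 49.8 F [-0.5  0.6  0.3]
tool mm [ 0.9 -3.2  5.5] frac [ 0.0011 -0.0041  0.0068] rz frac 0.0003
```

Call:
arm_command --steps '[{"dx":0,"dy":-0.0045,"dz":0.006,"rx":0,"ry":0,"rz":0,"claw":-0.05},{"dx":0,"dy":0,"dz":0,"rx":0,"ry":0,"rz":0,"claw":-0.05}]'

```text
t: 9.85
eef_pos: [465.1, 74.9, 52.7]
tcp_rot: [3.139, 0.001, 1.989]
ft_force: [-0.8, 0.3, -0.7]
opening: 0.527
```

```bash
python3 - <<'E'
from h import *
to(565.5-.405*38.6,-152+.9145*38.6,51.3,113.9)
p,d=env.read_camera('top'); cv2.imwrite('pics/t1.png',cv2.resize(p[150:285,205:425,::-1],None,fx=3.6,fy=3.6,interpolation=cv2.INTER_CUBIC))
p,d=env.read_camera('wrist'); cv2.imwrite('pics/w6.png',p[:,:,::-1])
E
```

```text
t 9.85 pos [465.1  74.9  52.7] yaw [1.7983e+02 6.0000e-02 1.1394e+02] open 50.0 F [-0.8  0.3 -0.7]
tool mm [-209.5   -0.3    1.6] frac [-0.2618 -0.0003  0.002 ] rz frac 0.0004
```

View pics/t1.png

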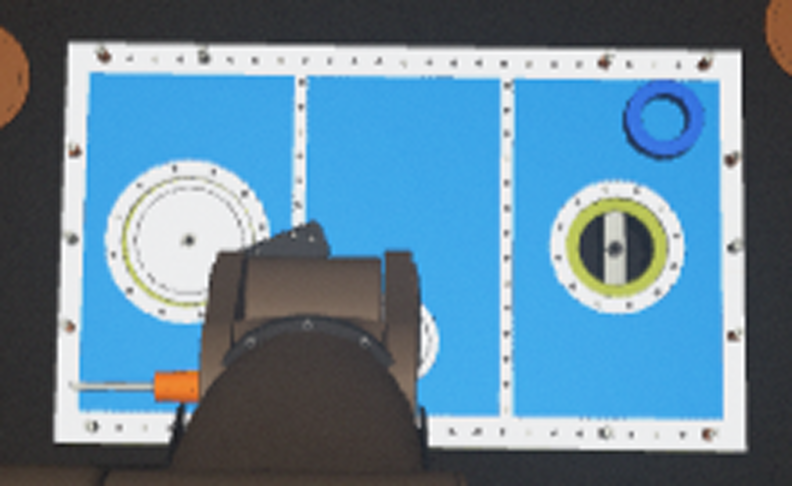

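View pics/w6.png

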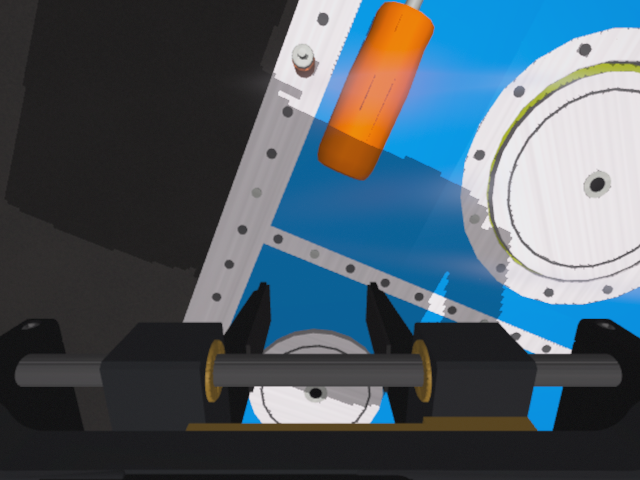

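The small cover lies centred between the fingers, its hole at (316,393) in the wrist view. The big cover is seated and the tool and tape haven't moved.

Call:
arm_command --steps '[{"dx":-0.01,"dy":0,"dz":0.0018,"rx":0,"ry":0,"rz":0,"claw":-0.05},{"dx":-0.01,"dy":0,"dz":0,"rx":0,"ry":0,"rz":0,"claw":-0.05},{"dx":-0.01,"dy":0,"dz":0,"rx":0,"ry":0,"rz":0,"claw":-0.05},{"dx":-0.01,"dy":0,"dz":0,"rx":0,"ry":0,"rz":0,"claw":-0.05},{"dx":-0.01,"dy":0,"dz":0,"rx":0,"ry":0,"rz":0,"claw":-0.05},{"dx":-0.01,"dy":0,"dz":0,"rx":0,"ry":0,"rz":0,"claw":-0.05},{"dx":-0.01,"dy":0,"dz":0,"rx":0,"ry":0,"rz":0,"claw":-0.05},{"dx":-0.01,"dy":0,"dz":0,"rx":0,"ry":0,"rz":0,"claw":-0.05}]'

```text
t: 10.95
eef_pos: [493.6, 12.2, 52.1]
tcp_rot: [3.137, 0.002, 1.988]
ft_force: [-0.5, 0.4, -1.1]
opening: 0.523
```

```bash
python3 - <<'E'
from h import *
to(565.5-.405*38.6,-152+.9145*38.6,51.3,113.9)
E
```

```text
t 10.95 pos [493.6  12.2  52.1] yaw [1.7974e+02 1.0000e-01 1.1393e+02] open 49.7 F [-0.5  0.4 -1.1]
tool mm [-140.7   -0.8    1. ] frac [-0.1758 -0.001   0.0012] rz frac 0.0003
```

Call:
arm_command --steps '[{"dx":-0.01,"dy":-0.0005,"dz":0.001,"rx":0.003,"ry":0.001,"rz":0,"claw":-0.05},{"dx":-0.01,"dy":-0.0005,"dz":0,"rx":0,"ry":0,"rz":0,"claw":-0.05},{"dx":-0.01,"dy":0,"dz":0,"rx":0,"ry":0,"rz":0,"claw":-0.05},{"dx":-0.01,"dy":0,"dz":0,"rx":0,"ry":0,"rz":0,"claw":-0.05},{"dx":-0.01,"dy":0,"dz":0,"rx":0,"ry":0,"rz":0,"claw":-0.05},{"dx":-0.01,"dy":0,"dz":0,"rx":0,"ry":0,"rz":0,"claw":-0.05},{"dx":-0.01,"dy":0,"dz":0,"rx":0,"ry":0,"rz":0,"claw":-0.05},{"dx":-0.01,"dy":0,"dz":0,"rx":0,"ry":0,"rz":0,"claw":-0.05},{"dx":-0.01,"dy":0,"dz":0,"rx":0,"ry":0,"rz":0,"claw":-0.05},{"dx":-0.01,"dy":0,"dz":0,"rx":0,"ry":0,"rz":0,"claw":-0.05}]'

```text
t: 12.2
eef_pos: [527.3, -66.3, 51.3]
tcp_rot: [-3.141, -0.0, 1.989]
ft_force: [-0.7, 2.1, 1.0]
opening: 0.524
```

```bash
python3 - <<'E'
from h import *
to(565.5-.405*38.6,-152+.9145*38.6,51.3,113.9)
p,d=env.read_camera('wrist'); cv2.imwrite('pics/w7.png',p[:,:,::-1])
p,d=env.read_camera('scene'); cv2.imwrite('pics/s7.png',cv2.resize(p[150:340,180:430,::-1],None,fx=3,fy=3))
E
```

```text
t 12.2 pos [527.3 -66.3  51.3] yaw [-1.7996e+02 -2.0000e-02  1.1393e+02] open 49.8 F [-0.7  2.1  1. ]
tool mm [-55.2   0.1  -0. ] frac [-0.069   0.0002 -0.    ] rz frac 0.0004
```

View pics/w7.png

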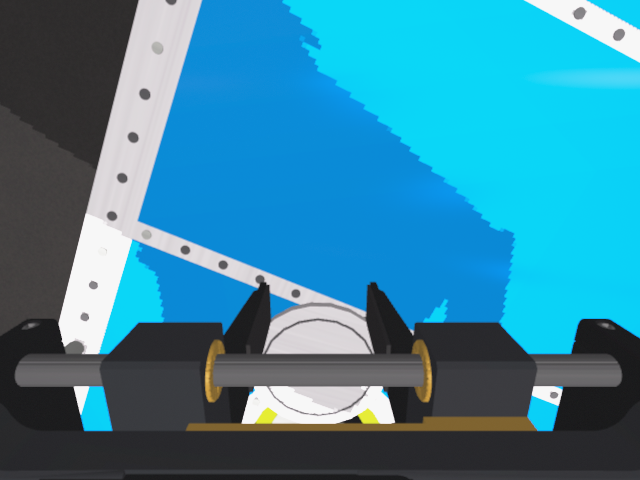

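View pics/s7.png

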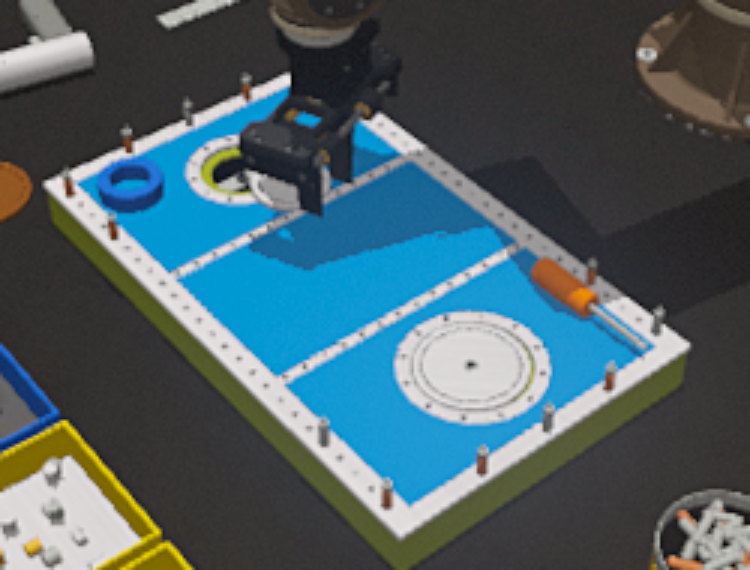

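The small cover is reaching its opening. The green ledge shows evenly at (263,415) and (372,415), so it's aligned. Finishing slowly.

Call:
arm_command --steps '[{"dx":-0.008,"dy":0,"dz":0,"rx":0,"ry":0,"rz":0,"claw":-0.05},{"dx":-0.008,"dy":0,"dz":0,"rx":0,"ry":0,"rz":0,"claw":-0.05},{"dx":-0.007,"dy":0,"dz":0,"rx":0,"ry":0,"rz":0,"claw":-0.05},{"dx":-0.007,"dy":0,"dz":0,"rx":0,"ry":0,"rz":0,"claw":-0.05},{"dx":-0.007,"dy":0,"dz":0,"rx":0,"ry":0,"rz":0,"claw":-0.05},{"dx":-0.006,"dy":0,"dz":0,"rx":0,"ry":0,"rz":0,"claw":-0.05},{"dx":-0.006,"dy":0,"dz":0,"rx":0,"ry":0,"rz":0,"claw":-0.05},{"dx":-0.006,"dy":0,"dz":0,"rx":0,"ry":0,"rz":0,"claw":-0.05},{"dx":-0.005,"dy":0,"dz":0,"rx":0,"ry":0,"rz":0,"claw":-0.05}]'

```text
t: 13.42
eef_pos: [548.2, -113.2, 51.2]
tcp_rot: [-3.141, -0.0, 1.988]
ft_force: [0.3, 0.2, 0.2]
opening: 0.524
```

```bash
python3 - <<'E'
from h import *
to(565.5-.405*38.6,-152+.9145*38.6,51.3,113.9)
p,d=env.read_camera('wrist'); cv2.imwrite('pics/w8.png',p[:,:,::-1])
E
```

```text
t 13.425 pos [ 548.2 -113.2   51.2] yaw [-1.7997e+02 -1.0000e-02  1.1393e+02] open 49.8 F [0.3 0.2 0.2]
tool mm [-3.9  0.1 -0.1] frac [-0.0049  0.0002 -0.0002] rz frac 0.0003
```

View pics/w8.png

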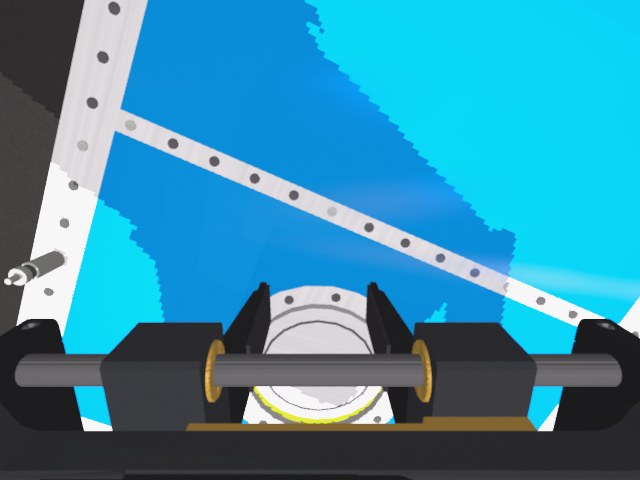

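Call:
arm_command --steps '[{"dx":-0.004,"dy":0,"dz":0,"rx":0,"ry":0,"rz":0,"claw":-0.05},{"dx":-0.002,"dy":0,"dz":0,"rx":0,"ry":0,"rz":0,"claw":-0.05},{"dx":0,"dy":0,"dz":0,"rx":0,"ry":0,"rz":0,"claw":-0.05}]'

```text
t: 13.85
eef_pos: [550.5, -118.3, 51.1]
tcp_rot: [-3.141, 0.0, 1.988]
ft_force: [0.4, 0.4, -0.1]
opening: 0.526
```

```bash
python3 - <<'E'
from h import *
to(565.5-.405*38.6,-152+.9145*38.6,51.3,113.9)
c,p,d,P=zmap(); cv2.imwrite('pics/w9.png',p[280:440,180:480,::-1])
for v in range(285,432,6): print(v,P[v,318].round(1),d[v,318].round(0))
E
```

```text
t 13.85 pos [ 550.5 -118.3   51.1] yaw [-1.7998e+02  2.0000e-02  1.1391e+02] open 50.0 F [ 0.4  0.4 -0.1]
tool mm [ 1.8  0.1 -0.2] frac [ 0.0022  0.0001 -0.0002] rz frac 0.0001
285 [ 547.6 -110.1   48.5] 187.0
291 [ 548.9 -113.    49. ] 187.0
297 [ 550.2 -116.    49.4] 188.0
303 [ 551.5 -118.8   50.2] 188.0
309 [ 553.2 -122.6   48.8] 191.0
315 [ 554.5 -125.7   49.1] 191.0
321 [ 555.9 -128.7   49.6] 192.0
327 [ 557.4 -132.    49.5] 193.0
333 [ 558.8 -135.2   49.8] 194.0
339 [ 560.6 -139.2   48.6] 196.0
345 [ 561.9 -142.2   49.3] 197.0
351 [ 563.6 -146.    48.8] 198.0
357 [539.2 -91.  142.1] 91.0
363 [539.3 -91.  144.5] 89.0
369 [539.8 -92.2 145.2] 89.0
375 [539.9 -92.6 146.9] 87.0
381 [541.1 -95.1 145.5] 89.0
387 [ 572.8 -166.9   49.7] 204.0
393 [ 575.1 -172.    47.9] 208.0
399 [ 576.  -174.1   50.1] 206.0
405 [ 578.1 -178.7   49.1] 209.0
411 [ 579.8 -182.5   49.1] 210.0
417 [ 581.8 -187.1   48.4] 212.0
423 [ 583.7 -191.3   48.1] 214.0
429 [543.1 -99.7 155.6] 81.0
```

View pics/w9.png

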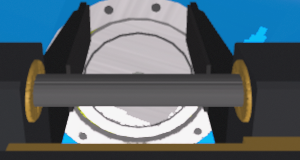

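Depth across the small cover reads about 49 mm, so it looks flush. I'll retreat for a clear look.

Call:
arm_command --steps '[{"dx":0.004,"dy":0,"dz":-0.02,"rx":0,"ry":0,"rz":0,"claw":-0.05},{"dx":0.01,"dy":0,"dz":-0.06,"rx":0,"ry":0,"rz":0,"claw":-0.05},{"dx":0.04,"dy":0,"dz":-0.06,"rx":0,"ry":0,"rz":0,"claw":-0.05},{"dx":0.07,"dy":0,"dz":-0.02,"rx":0,"ry":0,"rz":0,"claw":-0.05},{"dx":0.07,"dy":0,"dz":-0.02,"rx":0,"ry":0,"rz":0,"claw":-0.05},{"dx":0.07,"dy":-0.01,"dz":0,"rx":0,"ry":0,"rz":0,"claw":-0.05},{"dx":0.07,"dy":-0.01,"dz":0,"rx":0,"ry":0,"rz":0,"claw":-0.05},{"dx":0.07,"dy":-0.01,"dz":0,"rx":0,"ry":0,"rz":0,"claw":-0.05},{"dx":0.05,"dy":-0.01,"dz":0,"rx":0,"ry":0,"rz":0,"claw":-0.05},{"dx":0,"dy":0,"dz":0,"rx":0,"ry":0,"rz":0,"claw":-0.05}]'

```text
t: 15.15
eef_pos: [367.2, 211.3, 209.1]
tcp_rot: [3.13, 0.002, 1.988]
ft_force: [0.4, -0.2, -0.0]
opening: 0.525
```

```bash
python3 - <<'E'
from h import *
print(env.state()['eef_pos'])
for n,f in (('top',3.6),('scene',3)):
    c,p,d,P=zmap(n)
    for nm,o,R in (('big',(562.6,187),50),('small',(565.5,-152),38)):
        r=np.hypot(P[...,0]-o[0],P[...,1]-o[1])
        a=np.arctan2(P[...,1]-o[1],P[...,0]-o[0])
        for lo,hi in((R*.2,R*.9),(R+5,R+12)):
            out=[]
            for k in range(-2,2):
                m=(d>0)&(r>lo)&(r<hi)&(a>k*np.pi/2)&(a<(k+1)*np.pi/2)
                out.append((round(float(np.median(P[m][:,2])),1),int(m.sum())))
            print(n,nm,lo,out)
    q=p[150:285,205:425] if n=='top' else p[150:340,180:430]
    cv2.imwrite(f'pics/{n}9.png',cv2.resize(q[:,:,::-1],None,fx=f,fy=f,interpolation=cv2.INTER_CUBIC))
    cv2.imwrite(f'pics/{n}9full.png',p[:,:,::-1])
E
```

```text
[367.24836376 211.27917744 209.07063182]
top big 10.0 [(49.2, 179), (49.0, 184), (49.4, 183), (49.3, 187)]
top big 55 [(49.0, 80), (48.7, 79), (48.6, 78), (49.1, 77)]
top small 7.6000000000000005 [(48.9, 110), (49.5, 109), (49.9, 105), (49.3, 103)]
top small 43 [(49.8, 64), (48.5, 62), (48.5, 60), (48.1, 59)]
scene big 10.0 [(49.3, 165), (49.1, 169), (49.4, 180), (49.3, 171)]
scene big 55 [(49.0, 73), (49.1, 75), (49.1, 83), (49.1, 79)]
scene small 7.6000000000000005 [(49.4, 61), (49.0, 58), (49.3, 67), (49.4, 62)]
scene small 43 [(48.7, 34), (48.7, 39), (49.6, 43), (49.1, 46)]
```

View pics/top9.png

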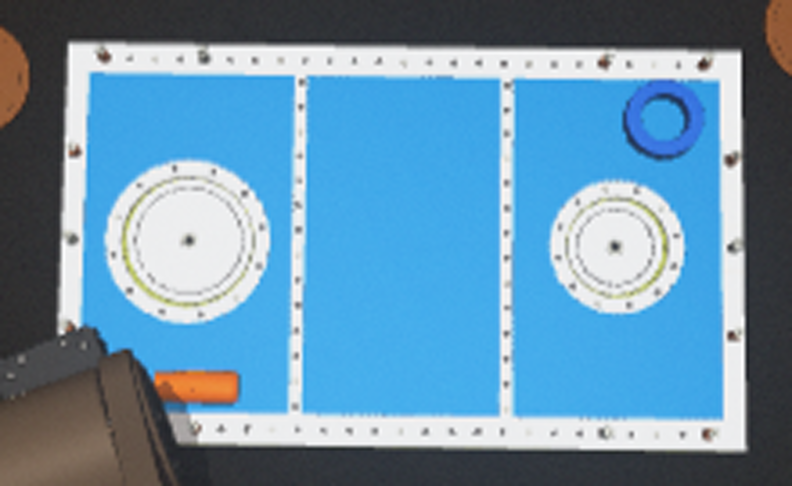

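View pics/scene9.png

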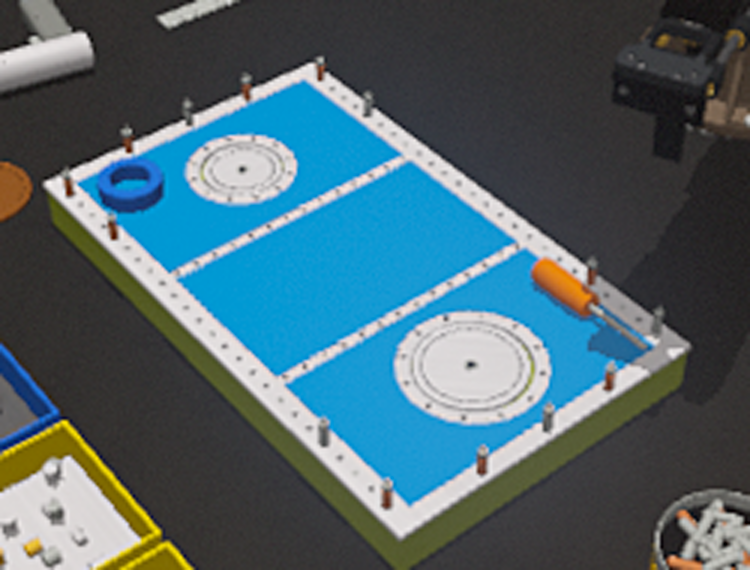

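Both pictures show each cover seated in its own opening: big at crop (189,240), small at (615,247) in the top view. The tape and tool haven't moved, and the gripper is clear of everything.

```bash
python3 -c "
from h import *
print(env.job_done())"
```

```text
the job is handed in; nothing more can be done
None
```

Both covers are in their own openings and flush with the skin, and the job is handed in. I slid the big cover into the big opening first, then the small cover into the small one, using half-open fingertips. Neither cover was gripped or lifted, and it took about 15 s of the 54 s allowed.

- **Flushness:** After the arm backed off, top and scene depth put both cover tops at 48.9–49.9 mm. The skin around them read 48.1–49.8 mm, so they agree within camera noise.
- **Other things:** The tape roll and deburring tool look unmoved in before-and-after pictures. I didn't measure the things on the bench again, but the arm stayed well above them.
- **Forces:** The wrist force readings stayed around 2 N or less.
- **Failed or disagreed:** One move call was refused because its rows were incomplete, and nothing moved. The top and scene cameras disagreed by about 2–4 mm on the opening centres, so I used roughly their average.

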